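# Uncap the plug gauge and draw it to its red band

### The arm

A 6-joint arm with a two-finger parallel gripper is mounted at the origin on the work surface. World frame = base frame: x ahead of the robot, y to its left, z up, the work surface at z = 0. Lengths are in mm, angles in degrees, forces in N, time in s.
With the tool pointing down it reaches from about 350 to 850 mm from the base axis. Payload 8.1 kg.
Tool frame: the origin (TCP) lies at the very end of the fingers, on their centre line; the grasp point (between the pads) lies 19 mm behind it; z points along the fingers, y is the direction in which the jaws open and shut (so a half turn about z gives the same grasp; the last joint's range is limited). The gripper opens to 85 mm and grips with 20 to 120 N. Pads are 22 mm wide; open, the fingers measure 114 mm over their backs; the gripper's body (76 mm by 85 mm) begins 54 mm behind the grasp point. The pads swing forward as they close: fully open they stand 13 mm farther back than shut.
Start: joints at [59.737, 7.471, 85.268, -0, 87.261, -4.893], TCP at [257.063, 542.148, 231.292] pointing down, gripper open.
Joint ranges: [-169.43, 169.43], [-51.17, 129.36], [1.28, 143.12], [-76.62, 256.62], [0, 156.53], [-152.29, 152.29]. Speed limits (degrees/s): [136.94, 136.94, 159.86, 180, 180, 180].

### API

Orientations are given as [roll, pitch, yaw] about the fixed x, y, z axes, in that order (R = Rz(yaw) Ry(pitch) Rx(roll)).
In Python, from bench import readout, eyes, workorder, cut_out, tip_of gives the robot as it stands.
- The arm moves only by the shell command python3 -m inch 'ROWS' [OPENING] [FORCE]. ROWS is JSON, one flat list of numbers, 4 for each row, row after row: the shift along the tool's x, y, z in m, then the turn about the tool's z in degrees. In form: [tx, ty, tz, yaw, tx, ty, tz, yaw, ...]. A call has exactly 10 rows; each row shifts and turns the commanded pose from where the row before left it, along the tool's axes as they then stand; what a row does not reach is not made up. A row lasts 1/12 s, in which the tool goes at most 41.7 mm and 7.16 degrees, less where a joint would pass 70% of its speed; a pose out of reach is approached as far as the arm can. A call with a gripper value outside its range is refused whole. OPENING is the opening, from 0 (shut) to 1 (fully open), set as the call begins (- or left out, the last holds). The fingers move at their own pace and stop on an object; FORCE is the grip in N (left out, the last holds). Time passes only in rows, so rows that do not move let the fingers close, or fill a call up. It gives the time, the measured TCP pose, the force and the opening at its end, in the units of the state.
- readout.sense(): the state, without advancing time (a new reading comes with each control period).
- eyes.snapshot(name): name is "scene" or "side" or "wrist"; returns the picture (420x560x3 uint8, red, green, blue); there is no depth.
- eyes.calibration(name): a dict with "vertical_fov" (degrees; the focal length in pixels is half the picture's height over the tangent of half this angle, whatever the lens; pixels are square), "cx", "cy" (the principal point, pixels), "T" (4x4, takes a point from camera to world coordinates). Camera axes: x right, y down, z forward; pixel columns grow to the right and rows downward; lengths in mm; the calibration is good to about 2 mm. A picture is of the moment at which its call begins: read the wrist's pose just before it. calibration takes no time and is no camera call; for the wrist camera it gives the pose at the moment of the call.
- workorder.hand_in(): hands the job in, once; it reports no verdict.
Trained networks look in the newest picture that a camera, given by its name, has taken for a name from the list of things; names that differ only in an ending like _2 or _b are one class to them, and where a whole thing is asked for, a point or a joint stands for the part that bears it (a point fixed in the world has none). Each returns a list of dicts, best first, with "confidence" (0 to 1); they miss things now and then, are a little off and sometimes report something else, mostly with a low value. They report only what shows in the picture. A call takes as long as a camera call. They do not tell look-alikes from the thing itself.
- cut_out(camera, label): "pixels" (420x560 bool, what is visible of it) and "bbox" ([left, top, right, bottom] in pixels, round what is visible of it).
- tip_of(camera, label): "centre" ([row, column] in pixels: a listed point, or the origin of a listed thing).
The state is a dict: "time": time; "joint_pos": joint angles; "qd": joint speeds; "joint_efforts": joint torques, N m; "tool_pos": TCP position; "tcp_rot": TCP orientation; "ft_force": force on the tool from outside, world axes, zero at the start; "wrist_torque": the same for the moment, N m; "finger_gap": finger opening in mm.
Only numpy, scipy, OpenCV 4.12 (cv2) and the standard library are available. Lean on these libraries where they do the work, as an engineer would, in place of code of your own. Each camera call takes 0.05 s, during which the arm holds its last target. There are 200 camera calls.

### The job

Lift the chrome pipe cap straight off the leaning gauge stand, stand it open end down on the rubber mat and let go of it. Then take the knurled plug gauge by its grip and draw it straight along its leaning bore, without forcing it sideways, until the whole red band shows above the block while the yellow band below it stays hidden inside; finish holding it still there, gripped, and do not put it back or pull it right out. Leave the other fittings on the mat where they lie.

Things in the scene. Friction and masses are not known exactly. Their poses are not given: they have to be found in the camera images.
- bore_mouth (a point): centre of the bore's mouth on the top face of the stand's dark steel block, 107 mm above the table. z points out along the bore, leaning 0.32 rad from vertical; y is level; x at right angles to both. Block 50 x 50 mm (x, y), 80 mm long along z, its top face square to z; the blue cheeks (66 mm over their outsides, along y) end below that face. Bore 17.5 mm wide, right through.
- gauge_grip (a point): middle of the knurled grip (20 mm across, 44 mm long) of the loose steel plug gauge, z along its axis away from the shank. At the start it lies under the cap, 26 mm above the bore mouth along the bore. Red band fully out when the gauge is drawn 30 mm; yellow shows from 50 mm. Only gravity and light rubbing hold it: let go, it slides back. 0.11 to 0.22 kg.
- gauge: the same gauge; origin on its axis at the underside of its flange (28 mm across, 4 mm thick, just below the grip), which rests on the block's top face at the start; z towards the grip. Shank below: 16 mm across, 75 mm long, red band 18 to 30 mm and yellow band 50 to 62 mm below the flange.
- cap_center (a point): centre, half-way up, of the loose chrome pipe cap: a cup 44 mm across outside (bead 45.6 mm near the closed top), 36 mm inside, 60 mm tall, 55 mm deep; z to its closed end. At the start it covers the gauge's grip, rim on the block's top face, leaning with the bore; it must rise 50 mm along the bore to clear the grip. 0.12 to 0.24 kg.
- cap: the same cap; origin in the plane of its open rim, on its axis, z to the closed end.
- stand: the gauge stand, fixed on the mat: steel foot 95 x 80 mm (x, y), 8 mm thick; origin under the foot's middle, z up, the bore leaning towards its -x. The mat's top is flat, 12 mm above the table, inside a fixed tray reaching from x = 0.36 to 0.81 and y = -0.39 to 0.39 with walls 33 mm high (front lip 39 mm).
- banjo_center (a point): centre of the eye of a loose brass banjo fitting lying flat, 12 mm high: eye 28 mm across, stem reaching 52 mm from the centre along its x. Leave it alone.
- adapter_center (a point): centre of a loose grey plastic spigot adapter standing upright, 44 mm across, 45 mm high. Leave it alone.
- nut_center (a point): centre of a loose knurled aluminium thumb nut lying flat, 30 mm across, 20 mm high. Leave it alone.
Not all that is in view belongs to the job. Leave any orange or purple look-alike of the cap alone.

How it is judged (in metres and radians):
On the way, in this order (a step that is already met when the one before it is completed fails the run):
1. the cap stands open end down on the mat, let go and at rest (angle between cap_center's own z axis and vertical below 0.12 rad and height (world z) of cap_center between 0.038 and 0.046 m and contact force between cap and the arm below 0.2 N and contact force between cap and the fingers below 0.2 N and contact force between cap and stand below 0.2 N and linear speed of cap below 0.02 m/s), for 0.2 s.
2. the gauge is held with its red band fully out and its yellow band inside (z of gauge_grip in the frame of bore_mouth between 0.054 and 0.078 m and angle between the z axis of gauge_grip and the z axis of bore_mouth, either way round below 0.06 rad and contact force between gauge and the fingers above 1 N and linear speed of gauge below 0.01 m/s and contact force between gauge and cap below 0.2 N), for 0.3 s.
At the end, for the whole second after the job is handed in: Gauge gripped, still, drawn 28 to 52 mm out, within 0.06 rad of the bore, not touching the cap; cap open end down on the mat (tilt under 0.12 rad, centre 26 to 34 mm above it), still, touched by neither robot nor stand; other fittings within 20 mm of where they lay (all of step 1 and all of step 2 and distance of each of banjo_center, adapter_center, nut_center from where it was at the start of the episode below 0.02 m); the arm keeps its last pose, push and grip.
It fails at once if the gauge is pulled out past its yellow band (over 62 mm) (z of gauge_grip in the frame of bore_mouth above 0.088 m).
It fails at once if the gauge is forced against its bore (over 60 N) (contact force between gauge and stand above 60 N).
It fails at once if the brass banjo fitting is moved more than 20 mm (distance of banjo_center from where it was at the start of the episode above 0.02 m).
It fails at once if the grey spigot adapter is moved more than 20 mm (distance of adapter_center from where it was at the start of the episode above 0.02 m).
It fails at once if the thumb nut is moved more than 20 mm (distance of nut_center from where it was at the start of the episode above 0.02 m).
It also fails if it takes over 58 s, if anything falls off the work surface, if the arm or the gripper's body presses on something with over 40 N, if the wrist force passes 120 N, or if a joint passes its speed limit or range.

## Working session

There is one attempt and no reset: what is moved stays moved. The work goes in short steps, Python scripts to look and compute and a shell command to move; the robot and the scene stay as the last step left them, time stands still between calls to the robot, and variables do not carry over. Pictures are saved under pics/ and viewed, on a budget of 10 in all, crops included, one or two more only if the job needs it, and the job is handed in when it is done.

```bash
ls; mkdir -p pics; cat > h.py <<'E'
import numpy as np, cv2
from bench import readout, eyes, workorder, cut_out, tip_of
def cal(n):
    c=eyes.calibration(n); f=210/np.tan(np.radians(c["vertical_fov"])/2); return c,f,np.array(c["T"])
def ray(c3,rc):
    c,f,T=c3; d=np.array([(rc[1]-c["cx"])/f,(rc[0]-c["cy"])/f,1]); d=T[:3,:3]@d; return T[:3,3],d/np.linalg.norm(d)
def proj(c3,P):
    c,f,T=c3; p=np.linalg.inv(T)@np.append(P,1); return np.array([c["cy"]+f*p[1]/p[2],c["cx"]+f*p[0]/p[2]])
def tri(rays):
    A=np.zeros((3,3));b=np.zeros(3)
    for o,d in rays:
        M=np.eye(3)-np.outer(d,d);A+=M;b+=M@o
    X=np.linalg.solve(A,b); return X,[np.linalg.norm((np.eye(3)-np.outer(d,d))@(X-o)) for o,d in rays]
def plane(r,z):
    o,d=r; return o+d*(z-o[2])/d[2]
def save(n,im): cv2.imwrite("pics/%s.png"%n,im[:,:,::-1])
E
python3 - <<'E'
from h import *
np.set_printoptions(precision=1,suppress=True)
print(readout.sense())
ims=[]
C={}
for n in("scene","side","wrist"):
    im=eyes.snapshot(n);C[n]=cal(n);ims.append(im);print(n,C[n][0]["vertical_fov"],C[n][2])
    for l in("bore_mouth","cap_center","cap","stand","banjo_center","adapter_center","nut_center"):
        for t in tip_of(n,l)[:3]: print(n,l,np.array(t["centre"]),round(t["confidence"],2))
save("a",cv2.resize(np.hstack(ims[:2]),(800,300)));save("scene",ims[0]);save("side",ims[1])
E
```

```text
pics
{'time': 0.0, 'joint_pos': array([59.7,  7.5, 85.3, -0. , 87.3, -4.9]), 'qd': array([ 0. , -0. ,  0.1, -0.1, -0. ,  0. ]), 'joint_efforts': array([  0. , -56.9, -50.1,  -0. ,   0. ,  -0. ]), 'tool_pos': array([256.8, 541.7, 230.2]), 'tcp_rot': array([-179.9,   -0. ,  154.6]), 'ft_force': array([-0.1, -0. ,  0.4]), 'wrist_torque': array([-0., -0., -0.]), 'finger_gap': 85.7879520689419}
scene 57.729510160500105 [[ -0.9   0.4  -0.3 717.2]
 [  0.5   0.7  -0.6 474.5]
 [ -0.   -0.6  -0.8 763. ]
 [  0.    0.    0.    1. ]]
scene bore_mouth [218.  250.5] 0.66
scene cap_center [210.5 253.1] 0.86
scene cap_center [274.8 409.6] 0.69
scene cap_center [329.1 446.3] 0.68
scene cap [220.2 252.4] 0.66
scene cap [131.6 281.2] 0.66
scene cap [140.6 292.1] 0.63
scene stand [244.1 250.9] 0.64
scene banjo_center [338.4 341.4] 0.8
scene adapter_center [398.8 270.1] 0.87
scene nut_center [173.7 200.5] 0.62
side 56.31520823508226 [[   1.    -0.1    0.2  245.4]
 [  -0.3   -0.5    0.8 -850.9]
 [  -0.    -0.9   -0.5  620.2]
 [   0.     0.     0.     1. ]]
side bore_mouth [208.6 304.7] 0.73
side cap_center [199.9 301.7] 0.91
side cap_center [363.2 216.7] 0.91
side cap_center [319.4 217.5] 0.86
side cap [212.2 304. ] 0.75
side cap [325.2 216.1] 0.7
side cap [183.8 207.7] 0.61
side stand [238.2 310.2] 0.81
side banjo_center [189.9 266.3] 0.64
side adapter_center [175.7 313.1] 0.62
side adapter_center [239.6 311.6] 0.6
side nut_center [302.  352.5] 0.48
wrist 59.34633152812861 [[  0.4   0.9   0.3 183.4]
 [  0.9  -0.4  -0.1 576.7]
 [ -0.    0.3  -0.9 374.2]
 [  0.    0.    0.    1. ]]
wrist cap_center [269.4 135.5] 0.91
wrist cap_center [296.1  34.6] 0.6
wrist cap [324.3  46.3] 0.89
wrist cap [284.7 159.5] 0.59
```

```bash
python3 - <<'E'
from h import *
np.set_printoptions(precision=1,suppress=True)
S,D=cal("scene"),cal("side");print(S[0].keys())
P={"mouth":([218,250.5],[208.6,304.7]),"capc":([210.5,253.1],[199.9,301.7]),"cap":([220.2,252.4],[212.2,304]),"stand":([244.1,250.9],[238.2,310.2]),"banjo":([338.4,341.4],[189.9,266.3]),"adapt":([398.8,270.1],[175.7,313.1]),"nut":([173.7,200.5],[302,352.5])}
for k,(a,b) in P.items(): print(k,*tri([ray(S,a),ray(D,b)]))
for p in ([274.8,409.6],[329.1,446.3]):print(plane(ray(S,p),42))
for p in ([363.2,216.7],[319.4,217.5],[183.8,207.7]):print(plane(ray(D,p),42))
E
```

```text
dict_keys(['vertical_fov', 'cx', 'cy', 'T'])
mouth [522.1 -11.8 109.9] [np.float64(1.2930403284816832), np.float64(1.2930403284816512)]
capc [515.   -8.6 135. ] [np.float64(1.8119901708773136), np.float64(1.8119901708772594)]
cap [519.2 -12.   99.7] [np.float64(0.2255799325103243), np.float64(0.22557993251047084)]
stand [534.  -12.4  15.8] [np.float64(4.215470438355761), np.float64(4.21547043835562)]
banjo [480.1 282.7  24.2] [np.float64(1.9557158559055425), np.float64(1.9557158559056083)]
adapt [654.  313.2  39.8] [np.float64(0.6813451172888605), np.float64(0.6813451172892072)]
nut [ 546.6 -281.5   25.3] [np.float64(1.1992105585027044), np.float64(1.199210558502775)]
[276.4 246.6  42. ]
[296.4 373.5  42. ]
[ 245.9 -376.7   42. ]
[ 259.1 -273.1   42. ]
[297.  341.9  42. ]
```

View pics/scene.png

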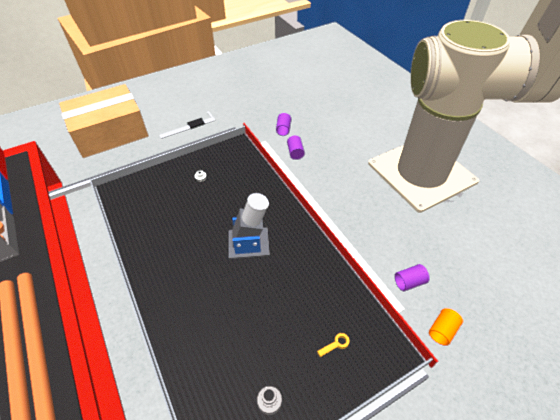

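View pics/side.png

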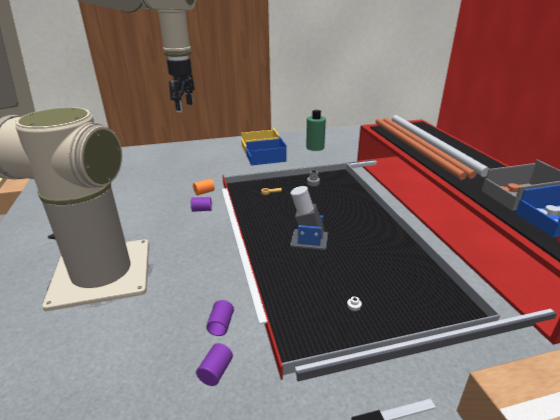

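The scene view shows the chrome cap on the stand at about (col 255, row 208), the blue cheeks at (247, 243), the banjo at (340, 340), the adapter at (270, 398) and the nut at (200, 175). The side view agrees, with the cap at (301, 200), and every look-alike lies outside the tray. The triangulated heights fit the sizes given. The tool stays vertical, so I'll grip across the bore's level y. Next I'll move in for a wrist view.

```bash
python3 -m inch '[-0.0228,-0.0188,-0.0025,0,-0.0228,-0.0188,-0.0025,0,-0.0228,-0.0188,-0.0025,0,-0.0228,-0.0188,-0.0025,0,-0.0228,-0.0188,-0.0025,0,-0.0228,-0.0188,-0.0025,0,-0.0228,-0.0188,-0.0025,0,-0.0228,-0.0188,-0.0025,0,-0.0228,-0.0188,-0.0025,0,-0.0228,-0.0188,-0.0025,0]' 1
python3 -m inch '[-0.0228,-0.0188,-0.0025,0,-0.0228,-0.0188,-0.0025,0,-0.0228,-0.0188,-0.0025,0,-0.0228,-0.0188,-0.0025,0,-0.0228,-0.0188,-0.0025,0,-0.0228,-0.0188,-0.0025,0,-0.0228,-0.0188,-0.0025,0,-0.0228,-0.0188,-0.0025,0,-0.0228,-0.0188,-0.0025,0,0,0,0,0]' 1
python3 - <<'E'
from h import *
np.set_printoptions(precision=1,suppress=True)
print(readout.sense()["tool_pos"],readout.sense()["tcp_rot"])
n="wrist";im=eyes.snapshot(n);W=cal(n);save("w1",im)
print(W[2])
for l,z in(("bore_mouth",107),("cap_center",135.5),("cap",107),("stand",12)):
    for t in tip_of(n,l)[:2]: print(l,np.array(t["centre"]),round(t["confidence"],2),plane(ray(W,t["centre"]),z))
E
```

```text
time: 2.03
tool_pos: [382.9, 273.3, 256.6]
tcp_rot: [180.0, 0.0, 154.6]
ft_force: [-0.2, -0.3, 0.3]
finger_gap: 85.4
time: 2.87
tool_pos: [497.0, 29.6, 279.3]
tcp_rot: [-179.9, 0.1, 154.4]
ft_force: [1.0, -0.7, -1.0]
finger_gap: 85.6
[497.   29.6 279.3] [-179.9    0.1  154.4]
[[  0.4   0.9   0.3 422.5]
 [  0.9  -0.4  -0.1  66.5]
 [ -0.    0.3  -0.9 421.8]
 [  0.    0.    0.    1. ]]
cap_center [231.6 243. ] 0.6 [509.4  -6.8 135.5]
cap [232. 248.] 0.76 [520.3 -10.1 107. ]
stand [213.8 255.4] 0.86 [533.3 -15.1  12. ]
```

View pics/w1.png

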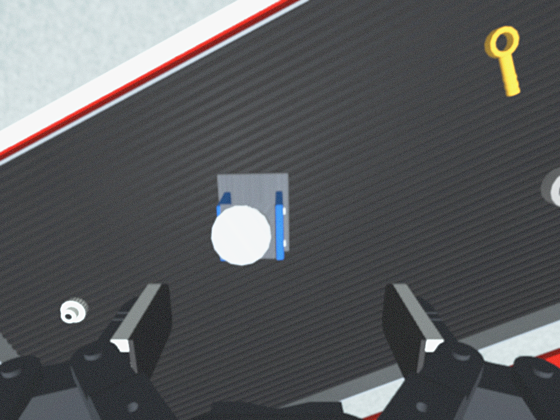

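The wrist view has the cap top at (241, 235) and the foot corners near (218, 174), (289, 173) and (289, 250). The stand is therefore already nearly lined up with the tool. I'll measure its yaw from the foot edges and blue cheek.

```bash
python3 - <<'E'
from h import *
np.set_printoptions(precision=2,suppress=True)
im=cv2.imread("pics/w1.png");W=cal("wrist")
g=cv2.cvtColor(im,cv2.COLOR_BGR2GRAY).astype(int)
def line(pts,z):
    P=np.array([plane(ray(W,p),z)[:2] for p in pts]);m=P.mean(0);v=np.linalg.svd(P-m)[2][0];print(len(P),m,v,np.degrees(np.arctan2(v[1],v[0]))%180)
s=lambda a:cv2.GaussianBlur(a.astype(np.float32),(5,5),0)
G=s(g);gx=cv2.Sobel(G,cv2.CV_32F,1,0);gy=cv2.Sobel(G,cv2.CV_32F,0,1)
def sub(a,i): 
    y0,y1,y2=a[i-1:i+2]; return i+.5*(y0-y2)/(y0-2*y1+y2)
line([(r,sub(-gx[r],283+int(np.argmax(-gx[r,283:296])))) for r in range(180,246,2)],20)
line([(sub(gy[:,c],168+int(np.argmax(gy[168:180,c]))),c) for c in range(224,284,2)],20)
line([(r,sub(gx[r],212+int(np.argmax(gx[r,212:224])))) for r in range(178,188,1)],20)
m=cut_out("wrist","cap");b=m[0]["bbox"];print(b,m[0]["confidence"])
# white top disc
w=(im.min(2)>200).astype(np.uint8);n,l,st,ce=cv2.connectedComponentsWithStats(w)
i=l[235,241];print(st[i],ce[i])
c=cv2.fitEllipse(max(cv2.findContours((l==i).astype(np.uint8),0,1)[0],key=len));print(c)
for z in(163,164): print(plane(ray(W,(c[0][1],c[0][0])),z))
E
```

```text
33 [544.3   24.51] [ 0.91 -0.42] 155.27814589823387
30 [486.56   8.61] [0.41 0.91] 65.8683433740499
10 [478.69 -32.26] [ 0.92 -0.4 ] 156.70667645702443
[213.1, 209.3, 270.3, 262.7] 0.81
[ 212  206   59   59 2745] [240.75 234.74]
((240.75643920898438, 234.7490234375), (58.083885192871094, 58.34714889526367), 144.6111602783203)
[501.43   0.85 163.  ]
[501.12   1.11 164.  ]
```

```bash
python3 -m inch '[-0.0055,-0.0049,0,-1.1,-0.0055,-0.0049,0,0,-0.0055,-0.0049,0,0,-0.0055,-0.0049,0,0,-0.0055,-0.0049,0,0,0,0,0.02,0,0,0,0.02,0,0,0,0.02,0,0,0,0.015,0,0,0,0,0]' 1
python3 - <<'E'
from h import *
np.set_printoptions(precision=1,suppress=True)
s=readout.sense();print(s["tool_pos"],s["tcp_rot"])
n="wrist";im=eyes.snapshot(n);save("w2",im);W=cal(n)
for l,z in(("cap_center",135.5),("cap",107),("stand",12)):
    for t in tip_of(n,l)[:2]: print(l,np.array(t["centre"]),round(t["confidence"],2),plane(ray(W,t["centre"]),z))
E
```

```text
time: 4.0
tool_pos: [508.3, -0.2, 199.8]
tcp_rot: [-179.9, -0.3, 155.7]
ft_force: [-0.5, -0.6, -1.1]
finger_gap: 85.3
[508.3  -0.2 199.8] [-179.9   -0.3  155.7]
cap_center [248.  266.5] 0.64 [514.7 -10.5 135.5]
cap [245.9 271.3] 0.61 [525.5 -12.7 107. ]
stand [218.5 272. ] 0.89 [536.  -18.5  12. ]
```

View pics/w2.png

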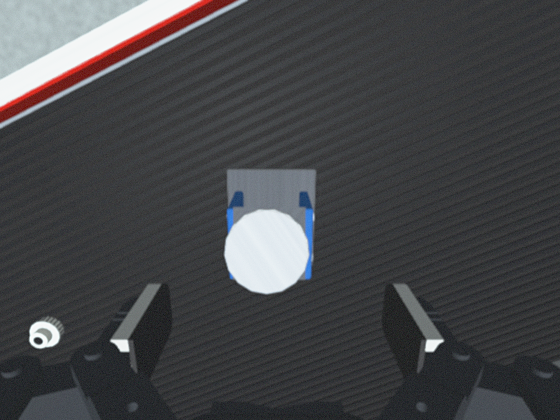

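The cap top is at (267, 252), with the pads' centre line near col 277 and the stand's edges upright in the picture. The yaw is right, but the tool needs about 5 mm in -y and 8 mm in -x. I'll correct that, go down and close.

```bash
python3 -m inch '[-0.004,-0.0025,0,0,-0.004,-0.0025,0,0,0,0,0.015,0,0,0,0.015,0,0,0,0.015,0,0,0,0.014,0,0,0,0.012,0,0,0,0.012,0,0,0,0,0,0,0,0,0]' 1
python3 -m inch '[0,0,0,0,0,0,0,0,0,0,0,0,0,0,0,0,0,0,0,0,0,0,0,0,0,0,0,0,0,0,0,0,0,0,0,0,0,0,0,0]' 0 30
```

```text
time: 5.03
tool_pos: [515.2, -7.9, 120.4]
tcp_rot: [-180.0, -0.1, 155.7]
ft_force: [-0.1, -0.7, 0.3]
finger_gap: 85.4
time: 5.87
tool_pos: [516.1, -7.9, 122.0]
tcp_rot: [180.0, 0.1, 155.7]
ft_force: [-2.6, -0.1, 5.1]
finger_gap: 44.0
```

```bash
python3 -m inch '[0.0019,0,-0.0057,0,0.0019,0,-0.0057,0,0.0019,0,-0.0057,0,0.0019,0,-0.0057,0,0.0019,0,-0.0057,0,0.0019,0,-0.0057,0,0.0019,0,-0.0057,0,0.0019,0,-0.0057,0,0.0019,0,-0.0057,0,0.0019,0,-0.0057,0]' 0 30
python3 - <<'E'
from h import *
np.set_printoptions(precision=1,suppress=True)
s=readout.sense();print(s["tool_pos"],s["tcp_rot"],s["ft_force"],s["finger_gap"])
a=eyes.snapshot("side");b=eyes.snapshot("scene")
z=lambda im,r,c:cv2.resize(im[r:r+140,c:c+140],(400,400),interpolation=cv2.INTER_CUBIC)
save("l1",np.hstack([z(a,120,240),z(b,130,180)]))
E
```

```text
time: 6.7
tool_pos: [498.1, 0.2, 178.4]
tcp_rot: [180.0, 0.0, 155.7]
ft_force: [-0.2, -0.3, -1.5]
finger_gap: 44.2
[498.1   0.2 178.4] [180.    0.  155.7] [-0.2 -0.3 -1.5] 44.20332286583581
```

View pics/l1.png

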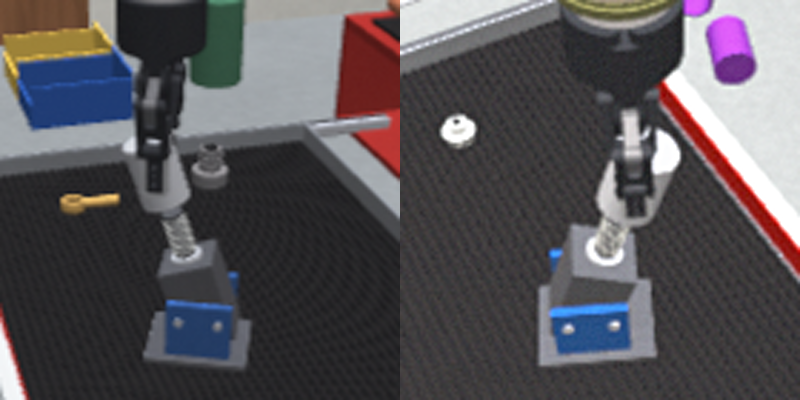

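The side and scene crops show the cap clear of the gauge's knurled grip, still leaning in the jaws, with the gauge left in its bore. I'll raise it a little more and carry it 140 mm along tool +y to bare mat.

```bash
python3 -m inch '[0.0019,0,-0.0057,0,0.0019,0,-0.0057,0,0.0019,0,-0.0057,0,0.0019,0,-0.0057,0,0,0.02,0,0,0,0.03,0,0,0,0.03,0,0,0,0.03,0,0,0,0.03,0,0,0,0,0,0]' 0 30
python3 -m inch '[0,0,0.019,0,0,0,0.02,0,0,0,0.02,0,0,0,0.02,0,0,0,0.02,0,0,0,0.02,0,0,0,0.017,0,0,0,0.013,0,0,0,0.01,0,0,0,0,0]' 0 30
python3 -m inch '[0,0,0.0005,0,0,0,0.0005,0,0,0,0.0005,0,0,0,0.0005,0,0,0,0.0005,0,0,0,0.0005,0,0,0,0.0005,0,0,0,0.0005,0,0,0,0.0005,0,0,0,0.0005,0]' 0 20
```

```text
time: 7.63
tool_pos: [550.0, 135.3, 200.9]
tcp_rot: [179.9, -0.0, 155.9]
ft_force: [0.7, -0.3, -2.6]
finger_gap: 43.7
time: 8.47
tool_pos: [547.3, 130.5, 39.4]
tcp_rot: [-179.9, -0.2, 155.7]
ft_force: [-0.4, -0.1, -1.7]
finger_gap: 44.0
time: 9.3
tool_pos: [548.8, 130.8, 36.5]
tcp_rot: [-180.0, -0.0, 155.7]
ft_force: [-0.3, 0.1, -2.0]
finger_gap: 44.2
```

```bash
python3 -m inch '[0,0,0.0005,0,0,0,0.0005,0,0,0,0.0005,0,0,0,0.0005,0,0,0,0.0005,0,0,0,0.0005,0,0,0,0.0005,0,0,0,0.0005,0,0,0,0.0005,0,0,0,0.0005,0]' 0 20
python3 - <<'E'
from h import *
s=readout.sense();print(s["tool_pos"],s["ft_force"],s["wrist_torque"],s["finger_gap"])
E
```

```text
time: 10.13
tool_pos: [549.5, 130.7, 33.1]
tcp_rot: [180.0, 0.1, 155.7]
ft_force: [-5.1, -1.6, 13.5]
finger_gap: 44.3
[549.48068177 130.72495162  33.11055741] [-5.12456678 -1.64860733 13.53442548] [-0.33972528  1.31877731  0.09271291] 44.292313261374396
```

```bash
python3 -m inch '[0,0,0.0005,0,0,0,0.0005,0,0,0,0.0005,0,0,0,0.0005,0,0,0,0.0005,0,0,0,0.0005,0,0,0,0.0005,0,0,0,0.0005,0,0,0,0,0,0,0,0,0]' 0 20
python3 - <<'E'
from h import *
a=eyes.snapshot("side");b=eyes.snapshot("scene");P=np.array([549,131,45]);ims=[]
for n,im in(("side",a),("scene",b)):
    r,c=np.clip(proj(cal(n),P).astype(int)-60,0,[299,439]);ims.append(cv2.resize(im[r:r+120,c:c+120],(400,400),interpolation=cv2.INTER_CUBIC))
save("p1",np.hstack(ims))
E
```

```text
time: 10.97
tool_pos: [551.9, 130.1, 31.8]
tcp_rot: [179.9, 0.3, 155.7]
ft_force: [-5.8, -6.0, 23.4]
finger_gap: 43.8
```

View pics/p1.png

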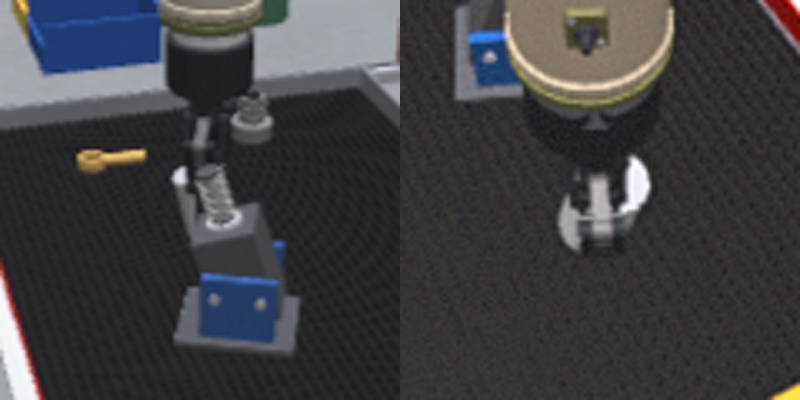

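The cap still leans in the jaws with its low edge on the mat. I'll take off the extra push and let go so it rocks upright.

```bash
python3 -m inch '[0,0,-0.001,0,0,0,-0.001,0,0,0,-0.001,0,0,0,-0.001,0,0,0,0,0,0,0,0,0,0,0,0,0,0,0,0,0,0,0,0,0,0,0,0,0]' 0 20
python3 -m inch '[0,0,0,0,0,0,0,0,0,0,0,0,0,0,0,0,0,0,0,0,0,0,0,0,0,0,0,0,0,0,0,0,0,0,0,0,0,0,0,0]' 1
python3 - <<'E'
from h import *
a=eyes.snapshot("side");b=eyes.snapshot("scene");w=eyes.snapshot("wrist");P=np.array([549,131,45]);ims=[]
for n,im in(("side",a),("scene",b)):
    r,c=np.clip(proj(cal(n),P).astype(int)-50,0,[319,459]);ims.append(cv2.resize(im[r:r+100,c:c+100],(266,266),interpolation=cv2.INTER_CUBIC))
ims.append(cv2.resize(w,(355,266)))
save("p2",cv2.resize(np.hstack(ims),(800,240)))
E
```

```text
time: 11.9
tool_pos: [549.7, 130.9, 32.3]
tcp_rot: [180.0, 0.1, 155.7]
ft_force: [2.0, -1.0, 5.1]
finger_gap: 44.0
time: 12.73
tool_pos: [548.8, 130.8, 31.6]
tcp_rot: [180.0, -0.0, 155.7]
ft_force: [0.2, -0.4, -0.0]
finger_gap: 85.2
```

View pics/p2.png

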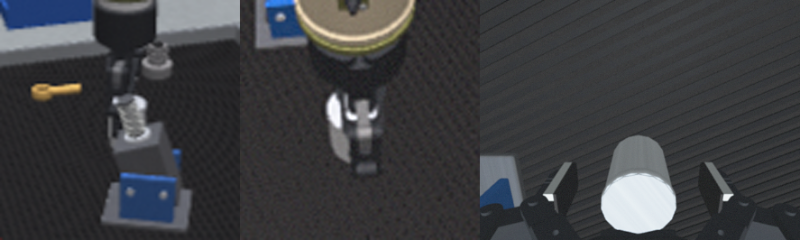

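The cap has rocked upright between the open pads, with its round top visible in the wrist view. I'll go straight up and back over the stand, then check both.

```bash
python3 -m inch '[0,0,-0.01,0,0,0,-0.02,0,0,0,-0.02,0,0,0,-0.02,0,0,0,-0.02,0,0,0,-0.02,0,0,0,-0.02,0,0,0,-0.02,0,0,0,-0.02,0,0,0,-0.01,0]' 1
python3 -m inch '[0,-0.01,0,0,0,-0.02,0,0,0,-0.02,0,0,0,-0.02,0,0,0,-0.02,0,0,0,-0.02,0,0,0,-0.02,0,0,0,-0.01,0,0,0,0,0,0,0,0,0,0]' 1
python3 - <<'E'
from h import *
np.set_printoptions(precision=1,suppress=True)
s=readout.sense();print(s["tool_pos"],s["tcp_rot"])
C={}
ims=[]
for n in("wrist","side","scene"):
    im=eyes.snapshot(n);C[n]=cal(n);ims.append(im)
    for l in("bore_mouth","gauge_grip","gauge","cap_center","cap"):
        for t in tip_of(n,l)[:1]:
            print(n,l,np.array(t["centre"]),round(t["confidence"],2));C[n,l]=t["centre"]
for l in("bore_mouth","gauge_grip","gauge","cap_center","cap"):
    for k in(("wrist","side","scene"),("side","scene")):
        r=[ray(C[n],C[n,l]) for n in k if (n,l) in C]
        if len(r)>1: print(l,len(r),*tri(r))
P=np.array([549,100,60])
z=[]
for n,im in(("side",ims[1]),("scene",ims[2])):
    r,c=np.clip(proj(C[n],P).astype(int)-70,0,[279,419]);z.append(cv2.resize(im[r:r+140,c:c+140],(300,300),interpolation=cv2.INTER_CUBIC))
save("g1",cv2.resize(np.hstack([cv2.resize(ims[0],(400,300))]+z),(800,240)))
E
```

```text
time: 13.72
tool_pos: [550.0, 131.0, 215.6]
tcp_rot: [179.9, 0.2, 155.7]
ft_force: [-0.4, -0.6, 0.6]
finger_gap: 85.2
time: 14.55
tool_pos: [491.0, 3.0, 211.0]
tcp_rot: [180.0, -0.0, 155.6]
ft_force: [0.8, 0.0, 0.2]
finger_gap: 85.2
[491.   3. 211.] [180.   -0.  155.6]
wrist gauge_grip [261.7 275.9] 0.88
wrist gauge [256.7 273.7] 0.83
wrist cap_center [195.  436.9] 0.91
wrist cap [191.5 426.7] 0.85
side bore_mouth [210.8 302.6] 0.9
side gauge_grip [198.5 301.6] 0.56
side gauge [210.3 308.5] 0.45
side cap_center [364.7 212.5] 0.94
side cap [325.7 215.3] 0.91
scene bore_mouth [221.1 252.3] 0.97
scene gauge_grip [210.5 254.9] 0.71
scene gauge [218.5 250.1] 0.68
scene cap_center [125.  277.5] 0.66
scene cap [298.  272.2] 0.88
bore_mouth 2 [518.9  -7.9 101.5] [np.float64(2.445602601602485), np.float64(2.4456026016024097)]
bore_mouth 2 [518.9  -7.9 101.5] [np.float64(2.445602601602485), np.float64(2.4456026016024097)]
gauge_grip 3 [513.   -6.3 137. ] [np.float64(1.6727118255933908), np.float64(1.2236889228407355), np.float64(1.0697885468471753)]
gauge_grip 2 [514.   -5.1 137.5] [np.float64(0.1923454361367187), np.float64(0.19234543613676786)]
gauge 3 [525.  -14.6 104.8] [np.float64(3.8483333448822497), np.float64(5.160443557302995), np.float64(1.7105917668704564)]
gauge 2 [526.7 -15.1 106.3] [np.float64(3.24257025814302), np.float64(3.2425702581428446)]
cap_center 3 [ 351.5 -153.1  141.6] [np.float64(269.44708044373823), np.float64(262.9081295178172), np.float64(51.31398218102883)]
cap_center 2 [ 247.8 -366.3   21.6] [np.float64(10.379323479168017), np.float64(10.379323479168024)]
cap 3 [ 455.2   65.3 -166. ] [np.float64(187.73935297377741), np.float64(226.12606904655013), np.float64(58.52545794572235)]
cap 2 [ 369.1    6.  -296. ] [np.float64(114.3753108984938), np.float64(114.37531089849377)]
```

View pics/g1.png

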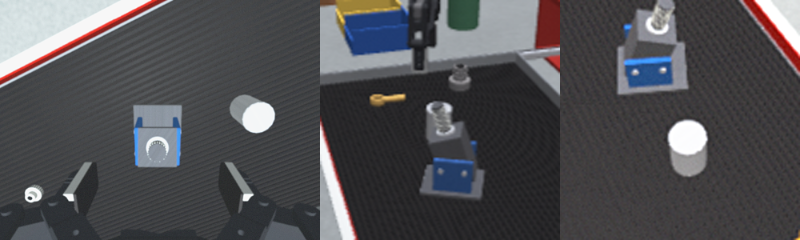

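The cap stands upright and free, at about (700, 148) in the scene crop. The gauge is seated in its bore. The grip is triangulated at (513, -6, 137) mm, which matches the cap's grip line. I'll go in and grip it.

```bash
python3 -m inch '[-0.011,0.0005,0,0,-0.011,0,0,0,0,0,0.014,0,0,0,0.016,0,0,0,0.016,0,0,0,0.016,0,0,0,0.015,0,0,0,0.012,0,0,0,0.003,0,0,0,0,0]' 1
python3 -m inch '[0,0,0,0,0,0,0,0,0,0,0,0,0,0,0,0,0,0,0,0,0,0,0,0,0,0,0,0,0,0,0,0,0,0,0,0,0,0,0,0]' 0 35
```

```text
time: 16.28
tool_pos: [510.8, -5.3, 118.6]
tcp_rot: [-180.0, -0.1, 155.7]
ft_force: [0.3, -1.3, 1.2]
finger_gap: 85.6
time: 17.12
tool_pos: [511.5, -6.3, 120.2]
tcp_rot: [-179.9, 0.0, 155.7]
ft_force: [-4.0, -4.2, 4.4]
finger_gap: 19.4
```

```bash
python3 -m inch '[0.0006,0,-0.0019,0,0.0006,0,-0.0019,0,0.0006,0,-0.0019,0,0.0006,0,-0.0019,0,0.0006,0,-0.0019,0,0.0006,0,-0.0019,0,0.0006,0,-0.0019,0,0.0006,0,-0.0019,0,0.0006,0,-0.0019,0,0.0006,0,-0.0019,0]' 0 35
```

```text
time: 17.95
tool_pos: [505.7, -3.5, 138.3]
tcp_rot: [-179.9, -0.0, 155.7]
ft_force: [0.6, -4.7, -4.7]
finger_gap: 18.9
```

```bash
python3 -m inch '[0.0006,0,-0.0019,0,0.0006,0,-0.0019,0,0.0006,0,-0.0019,0,0.0007,0,-0.0019,0,0.0007,0,-0.0019,0,0.0007,0,-0.0019,0,0.0007,0,-0.0019,0,0.0007,0,-0.0019,0,0.0007,0,-0.0019,0,0.0007,0,-0.0019,0]' 0 35
python3 -m inch '[0,0,0,0,0,0,0,0,0,0,0,0,0,0,0,0,0,0,0,0,0,0,0,0,0,0,0,0,0,0,0,0,0,0,0,0,0,0,0,0]' 0 35
python3 - <<'E'
from h import *
s=readout.sense();print(s["tool_pos"],s["ft_force"])
P=np.array([515,-8,125]);z=[]
for n in("side","scene"):
    im=eyes.snapshot(n);r,c=np.clip(proj(cal(n),P).astype(int)-40,0,[339,479]);z.append(cv2.resize(im[r:r+80,c:c+80],(400,400),interpolation=cv2.INTER_CUBIC))
save("d1",np.hstack(z))
E
```

```text
time: 18.78
tool_pos: [499.8, -0.4, 157.6]
tcp_rot: [-180.0, -0.0, 155.7]
ft_force: [1.4, -5.0, -4.2]
finger_gap: 19.4
time: 19.62
tool_pos: [500.0, -0.4, 158.0]
tcp_rot: [-180.0, 0.0, 155.7]
ft_force: [-0.4, -4.3, -0.7]
finger_gap: 18.8
[ 4.99989988e+02 -3.56585982e-01  1.57976286e+02] [-0.38158668 -4.29615444 -0.68264238]
```

View pics/d1.png

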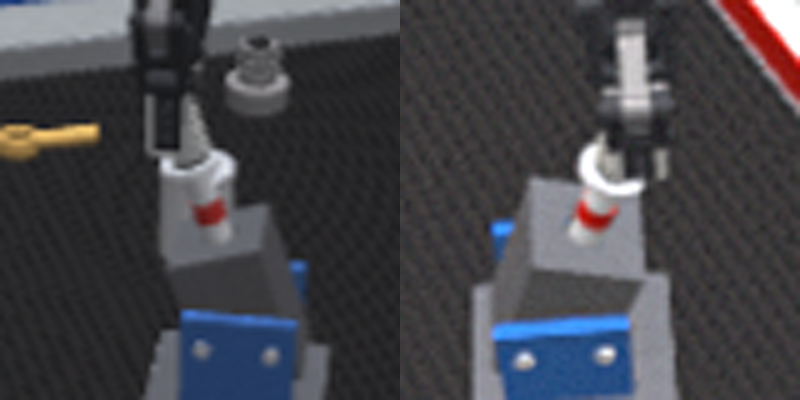

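The whole red band shows with bare steel below it and no yellow, and the tool travelled about 40 mm along the bore. I'm handing in.

```bash
python3 -c "
from bench import workorder;print(workorder.hand_in())"
```

```text
the job is handed in; nothing more can be done
None
```

The cap is on the mat and the gauge is held drawn out as asked. I handed the job in at about 20 s of the 58 s allowed; no verdict was reported.

- **Cap:** I gripped it across the bore's level axis, lifted it along the bore and set it down 140 mm to the side of the stand. It stayed tilted in the jaws when I pressed it lightly onto the mat (up to 23 N), so I eased off and released it, and it rocked upright. Later pictures showed it standing free. I judged that by eye and did not measure its tilt, because the networks mixed it up with the purple look-alikes.
- **Gauge:** I gripped it (19 mm gap, 35 N grip) and drew it straight along the bore. The tool travelled about 40 mm, and side force was about 5 N. The last picture shows the whole red band above the block, bare steel below it and no yellow. At the last reading the arm was still and holding the gauge.
- **Disagreements:** Position estimates from the different cameras differed by 3 to 6 mm. The jaws centred themselves on each part, so this did not affect the grips.
- **Other fittings:** I kept well clear of the banjo, adapter and nut, and they looked unmoved in the views. I did not re-measure their positions.

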